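# Set out supplies on the packing mat

## Task

Set out the supplies for the next pack on the blue mat, square to it, its orange-striped edge being the front: lay the white label roll flat on the middle of the green-striped carton that stands there, and place the timer exactly midway between that carton and the steel bowl. Lay the red-capped marker straight behind the timer and the orange-striped carton straight in front of the steel bowl, centred on them, lengthwise along the mat's width, each with a gap of 4 cm. Leave the green-striped carton, the steel bowl and the other things where they are.

Things in the scene. Friction and masses are not known exactly. Their poses are not given: they have to be found in the camera images.
- mat: Blue flat setting-out mat, 240 mm deep (its x) by 310 mm wide (its y), 4 mm thick, fixed to the worktop, with a thin white border line and an orange stripe along its near (front) edge, the robot's side. Origin: centre of its underside; z up, x points from the orange front edge straight to the back edge, y to the left along the mat. It may lie turned by up to 0.2 rad.
- swab_box: Full white carton with green stripes, 112 x 68 mm, 53 mm high, about 0.5 kg, closed flat top, standing near the left or the right end of the mat and square to it, with its 112 mm length along the mat's depth; its centre lies 25 mm behind the mat's left-to-right centre line and 110 mm to one side. Stays where it is. Origin: centre of its underside; z up. x along its 112 mm length, away from the orange stripe, parallel to the mat's x.
- bowl: Round open steel bowl, 74 mm across the rim, 34 mm high, standing at the other end of the mat, level with the carton (220 mm from it, centre to centre). Stays where it is. Origin: centre of its underside; z up. Its x is parallel to the mat's x.
- label_roll: White roll of labels lying flat, 61 mm across, 38 mm high, with a small brown core. Origin: centre of its underside; z up.
- timer: White digital timer lying on its base, with a grey display and a red, a green and a grey button on top, 68 x 62 mm, 22 mm high, sides slightly rounded. Origin: centre of its underside; z up. x along its 68 mm side, y along its 62 mm side.
- marker: White marker pen with a red cap, lying on the worktop, 135 mm long, 16 mm thick. Origin: under the middle of its length, on the worktop side as it lies at the start; y along its length.
- blade_box: Small white carton with orange stripes, 48 x 92 mm, 43 mm high, standing flat. Origin: centre of its underside; z up. x across its 48 mm width, y along its 92 mm length.
- indicator_box: White carton with blue stripes, 85 x 52 mm, 67 mm high: a bystander, to be left alone. Origin: centre of its underside; z up. x along its 85 mm length.
- cream_tape: Cream-coloured roll of tape lying flat, 91 mm across, 24 mm high: a bystander, to be left alone. Origin: centre of its underside; z up.
- red_cup: White sample cup with a red screw lid, 69 mm across, 78 mm high, at the left of the worktop: a bystander, to be left alone. Origin: centre of its underside; z up.
Mind the look-alikes: they are no part of the job. Leave any yellow look-alike of the marker alone.

How it is judged:
By the outcome, as a careful person would: the job done as asked, in the order asked, and still so for the second after the job is handed in, with the robot touching nothing.
It also fails if it takes over 115 s, if anything falls off the work surface, if the arm or the gripper's body presses on something with over 40 N, if the wrist force passes 120 N, or if a joint passes its speed limit or range.

## Robot

A 6-joint arm with a two-finger parallel gripper is mounted at the origin on a cart in front of the work surface, level with it; the furniture and walls round the work are solid. World frame = base frame: x ahead of the robot, y to its left, z up, the work surface at z = 0. Lengths are in m, angles in rad, forces in N, time in s.
With the tool pointing down it reaches from about 0.35 to 0.775 m from the base axis. Payload 7.3 kg.
Tool frame: the origin (TCP) lies at the very end of the fingers, on their centre line; the grasp point (between the pads) lies 19 mm behind it; z points along the fingers, y is the line along which they close (so a half turn about z gives the same grasp; the last joint's range is limited). The gripper opens to 92 mm and grips with 3 to 60 N. Pads are 19 mm wide; open, the fingers measure 130 mm over their backs; the gripper's body (75 mm by 190 mm) begins 47 mm behind the grasp point.
Start: joints at [1.167, 0.342, 1.524, -0, 1.275, -0.146], TCP at [0.134, 0.508, 0.201] pointing down, gripper open.
Joint ranges: [-2.53, 2.53], [-0.77, 2.02], [0.04, 2.7], [-1, 4.14], [0.28, 2.66], [-3.11, 3.11]. Speed limits (rad/s): [2.57, 2.57, 3.14, 3.14, 3.14, 3.14].

## Interface

Orientations are given as a rotation vector (axis times angle).
In Python, from workcell import r gives the robot as it stands. Calls block until the motion is done:
- r.move_ptp(position, orientation): joint-space move of the TCP to a pose.
- r.line_to(position, rotation=None, v=0.15, threshold=None): straight line of the TCP; rotation=None keeps the orientation; v is the mean speed in m/s. With threshold (N) it stops when the force on the tool has changed by that much, and returns True; else False.
- r.goto_joints(angles): joint-space move.
- r.command_gripper(opening): finger opening in m; the grip force is fixed at half the most; returns when the fingers have stopped.
- r.wait(seconds).
- r.inverse_kinematics(position, orientation): joint angles nearest the present ones, or None.
- r.sense(): the state.
- r.get_image(name): name is "scene" or "top"; returns a dict with "img" (384x512x3 uint8, red, green, blue), "depth" (384x512 float32, m along the optical axis (not along the pixel's ray), 0 where there is no reading), "fx", "fy", "cx", "cy" (pixels), "R" (3x3) and "t" (3): a world point X has camera coordinates R X + t. Camera axes: x right, y down, z forward; pixel columns grow to the right and rows downward; lengths in m; the calibration is good to about 2 mm. A picture is of the moment at which its call begins.
A pose or a line that the arm cannot do raises r.MotionError and nothing moves.
- r.sign_off(): hands the job in; it is judged then, once.
Trained networks look in the newest picture that a camera, given by its name, has taken for a name from the list of things; names that differ only in an ending like _2 or _b are one class to them, and where a whole thing is asked for, a point or a joint stands for the part that bears it (a point fixed in the world has none). Each returns a list of dicts, best first, with "conf" (0 to 1); they miss things now and then, are a little off and sometimes report something else, mostly with a low value. They report only what shows in the picture. A call takes as long as a camera call. They do not tell look-alikes from the thing itself.
- r.find_in(camera, thing): "centre" ([x, y, z] in m, in world coordinates, good to about 4 mm: the middle of the surface that is visible of it).
- r.trace(camera, thing): "pixels" (384x512 bool, what is visible of it).
- r.mark_of(camera, thing): "centre" ([x, y, z] in m, in world coordinates, good to about 4 mm: a listed point, or the origin of a listed thing).
The state is a dict: "time": time; "joint_pos": joint angles; "joint_velocities": joint speeds; "joint_torque": joint torques, N m; "eef_pos": TCP position; "eef_rot": TCP orientation; "wrist_force": force on the tool from outside, world axes, zero at the start; "torque": the same for the moment, N m; "width": finger opening in m; "gripper_force": force on a finger pad.
Only numpy, scipy, OpenCV 4.12 (cv2) and the standard library are available. Lean on these libraries where they do the work, as an engineer would, in place of code of your own. Each camera call takes 0.05 s, during which the arm holds its last target. There are 200 camera calls.

## Working session

There is one attempt and no reset: what is moved stays moved. The work goes in short steps, each a Python script; the robot and the scene stay as the last script left them, time stands still between calls to the robot, and variables do not carry over. Pictures are saved under pics/ and viewed, at most 14 in all, crops included, and the job is handed in when it is done.

```bash
ls; mkdir -p pics; python3 - <<'E'
from workcell import r
import cv2,numpy as np
print(r.sense())
for c in("top","scene"):
    d=r.get_image(c); cv2.imwrite(f"pics/{c}0.png",d["img"][:,:,::-1]); np.savez(f"{c}0.npz",**d)
    print(c,d["fx"],d["R"].round(3).tolist(),d["t"])
    for n in "mat swab_box bowl label_roll timer marker blade_box indicator_box cream_tape red_cup".split():
        print(n,[(np.round(o["centre"],3).tolist(),round(o["conf"],2)) for o in r.find_in(c,n)])
E
```

```text
pics
{'time': 0.0, 'joint_pos': array([ 1.16698437e+00,  3.42715997e-01,  1.52503994e+00,  1.40865509e-05,
        1.27536221e+00, -1.45956299e-01]), 'joint_velocities': array([ 0.00037676,  0.00043021, -0.00050594, -0.00065748, -0.00033871,
        0.00033663]), 'joint_torque': array([-1.90967214e-03, -4.31240380e+01, -2.44222802e+01,  7.15921680e-02,
        5.58192597e-02, -1.16471333e-04]), 'eef_pos': array([0.13365426, 0.50724254, 0.20064047]), 'eef_rot': array([-4.03868918e-01, -3.11509326e+00,  2.30021590e-03]), 'wrist_force': array([ 0.36588389,  0.4938064 , -0.65456321]), 'torque': array([-0.0337147 , -0.02839254,  0.02702357]), 'gripper_force': 0.0, 'width': 0.09185170690423262}
top 475.39368380016583 [[-0.279, -0.96, 0.011], [-0.857, 0.244, -0.454], [0.433, -0.136, -0.891]] [0.07163778 0.52192683 2.00219326]
mat [([0.524, 0.014, 0.004], 0.6), ([0.572, -0.101, 0.057], 0.58)]
swab_box [([0.578, -0.102, 0.057], 0.59), ([0.682, 0.237, 0.067], 0.27)]
bowl [([0.584, 0.111, 0.01], 0.72), ([0.686, 0.234, 0.065], 0.68)]
label_roll [([0.453, -0.347, 0.039], 0.51)]
timer [([0.454, 0.
[... 191 characters left out ...]
 0.066], 0.62)]
cream_tape [([0.533, -0.521, 0.027], 0.79)]
red_cup [([0.518, 0.502, 0.081], 0.58)]
scene 359.6137945652275 [[0.872, -0.49, 0.005], [-0.309, -0.558, -0.77], [0.38, 0.67, -0.638]] [-0.54348912  0.16489467  1.24658472]
mat [([0.517, 0.014, 0.008], 0.57)]
swab_box [([0.576, -0.124, 0.052], 0.67)]
bowl [([0.577, 0.127, 0.025], 0.6)]
label_roll [([0.453, -0.358, 0.04], 0.62)]
timer [([0.462, 0.316, 0.021], 0.67), ([0.521, 0.479, 0.061], 0.36)]
marker [([0.602, -0.347, 0.014], 0.58)]
blade_box [([0.607, 0.33, 0.036], 0.75), ([0.453, -0.356, 0.039], 0.56)]
indicator_box [([0.688, 0.216, 0.048], 0.61)]
cream_tape [([0.536, -0.531, 0.027], 0.9)]
red_cup [([0.522, 0.479, 0.059], 0.62)]
```

View pics/top0.png

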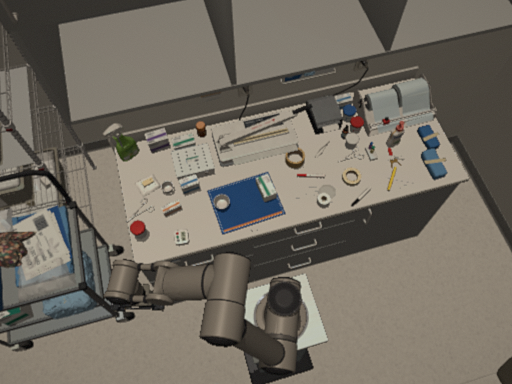

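View pics/scene0.png

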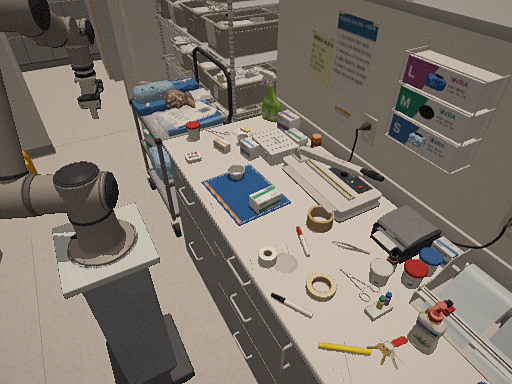

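```bash
cat > h.py <<'E'
import numpy as np,cv2
from workcell import r
def cloud(d,m):
    v,u=np.nonzero(m&(d["depth"]>0)); z=d["depth"][v,u]
    P=np.c_[(u-d["cx"])/d["fx"]*z,(v-d["cy"])/d["fy"]*z,z]
    return (P-d["t"])@d["R"],np.c_[u,v]
def onplane(d,uv,z):
    uv=np.asarray(uv,float); ray=np.c_[(uv[:,0]-d["cx"])/d["fx"],(uv[:,1]-d["cy"])/d["fy"],np.ones(len(uv))]@d["R"]
    c=-d["R"].T@d["t"]; return c+ray*((z-c[2])/ray[:,2])[:,None]
def rect(P):
    (c,s,a)=cv2.minAreaRect((P[:,:2]*1000).astype(np.float32)); return np.round(c,1),np.round(s,1),round(a,1)
E
python3 - <<'E'
from h import *
D={}
for c in("top","scene"):
    d=r.get_image(c);D[c]=d
    x0,y0,w,h=(125,150,220,105) if c=="top" else (165,110,170,215)
    k=3.6 if c=="top" else 2.75
    cv2.imwrite(f"pics/{c}_crop.png",cv2.resize(d["img"][y0:y0+h,x0:x0+w,::-1],None,fx=k,fy=k,interpolation=cv2.INTER_CUBIC))
    hsv=cv2.cvtColor(d["img"],cv2.COLOR_RGB2HSV)
    for n,hh in dict(swab_box=.053+.004,label_roll=.038,timer=.022,marker=.012,blade_box=.043,indicator_box=.067,bowl=.038,mat=.004,).items():
        for o in r.trace(c,n)[:1]:
            m=o["pixels"];P,uv=cloud(d,m)
            top=np.abs(P[:,2]-hh)<.006
            print(c,n,round(o["conf"],2),m.sum(),"z",np.percentile(P[:,2],[5,50,95]).round(3),"top",top.sum(),rect(onplane(d,uv[top],hh)) if top.sum()>5 else "", P[top,:2].mean(0).round(4))
    P,uv=cloud(d,d["depth"]>0)
    # obstacles heights behind mat
    for x in np.arange(.62,.85,.03):
        s=(abs(P[:,0]-x)<.015)&(abs(P[:,1])<.08); print(round(x,2),s.sum(),P[s,2].max().round(3) if s.any() else "",end="; ")
    print()
E
```

```text
top swab_box 0.92 394 z [0.01  0.054 0.065] top 204 (array([ 582.8, -107.3]), array([113.6,  63.9]), 5.5) [ 0.5827 -0.1082]
top label_roll 0.7 148 z [0.003 0.032 0.045] top 61 (array([ 453. , -348.7]), array([51.2, 52.5]), 70.8) [ 0.452 -0.348]
top timer 0.61 194 z [0.007 0.02  0.029] top 127 (array([456.6, 326.5]), array([60.5, 66.6]), 85.2) [0.4568 0.3272]
top marker 0.68 319 z [0.004 0.06  0.074] top 28 (array([694.7, 225.9]), array([ 58.6, 102. ]), 23.6) [0.6808 0.232 ]
top blade_box 0.57 211 z [0.003 0.039 0.051] top 100 (array([604.8, 339.7]), array([39. , 85.6]), 14.3) [0.6067 0.3402]
top bowl 0.73 169 z [-0.003  0.013  0.039] top 31 (array([571.6, 107.5]), array([71. , 60.9]), 27.4) [0.5772 0.1068]
top mat 0.91 2397 z [-0.006  0.004  0.014] top 1633 (array([553.2,  -1.7]), array([241.7, 314.7]), 3.1) [0.5383 0.0107]
0.62 781 1.129; 0.65 598 1.1; 0.68 546 1.076; 0.71 512 1.048; 0.74 578 1.02; 0.77 560 1.004; 0.8 453 0.978; 0.83 557 0.956; 
scene swab_box 0.73 637 z [0.01  0.053 0.06 ] top 341 (array([ 584.4, -112.9]), array([111.8,  70.1]), 6.3) [ 0.5834 -0.1123]
scene label_roll 0.79 296 z [0.01  0.036 0.04 ] top 176 (array([ 451.7, -354.4]), array([58.7, 51.9]), 60.7) [ 0.4516 -0.3538]
scene timer 0.61 139 z [0.007 0.02  0.024] top 107 (array([457. , 321.3]), array([62.4, 64.9]), 82.1) [0.4565 0.3221]
scene marker 0.75 337 z [0.001 0.014 0.017] top 298 (array([ 478.4, -712.2]), array([ 17. , 132.3]), 52.9) [ 0.4774 -0.7125]
scene blade_box 0.45 178 z [0.006 0.035 0.045] top 75 (array([606.4, 333.8]), array([36.7, 91. ]), 12.3) [0.607  0.3319]
scene bowl 0.69 195 z [0.007 0.025 0.039] top 54 (array([572.4, 112.7]), array([72. , 68.2]), 61.0) [0.5741 0.1204]
scene mat 0.65 2075 z [0.001 0.004 0.008] top 2063 (array([554.4,  -1. ]), array([242.1, 307.3]), 3.3) [0.5304 0.0013]
0.62 114 0.059; 0.65 98 0.058; 0.68 125 0.009; 0.71 160 0.006; 0.74 247 0.065; 0.77 256 0.067; 0.8 141 0.071; 0.83 319 0.142;
```

View pics/top_crop.png

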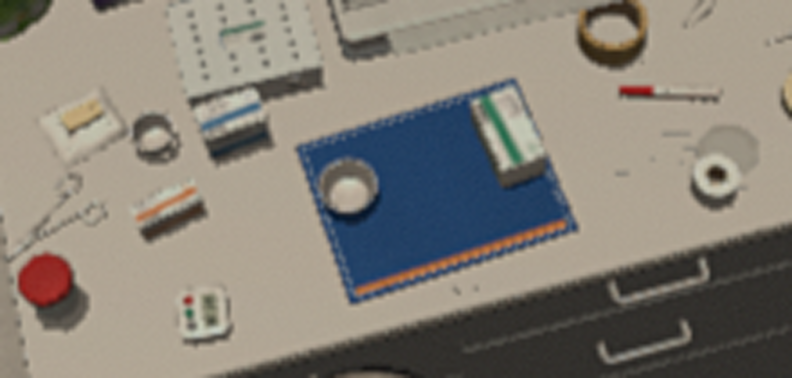

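View pics/scene_crop.png

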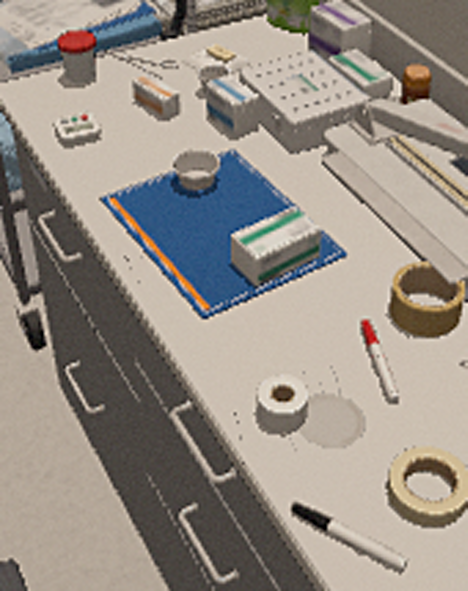

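```bash
cat >> h.py <<'E'
from scipy.optimize import minimize
DIM=dict(mat=(.24,.31,0,.004),swab_box=(.112,.068,.004,.057),bowl=(.074,None,.004,.038),label_roll=(.061,None,0,.038),timer=(.068,.062,0,.022),marker=(.016,.135,0,.016),blade_box=(.048,.092,0,.043))
S=4
def sil(d,n,p,z0=0):
    a,b,lo,hi=DIM[n]; lo+=z0;hi+=z0
    if b is None:
        t=np.linspace(0,2*np.pi,40); q=np.c_[np.cos(t),np.sin(t)]*a/2
        k=.7 if n=="bowl" else 1   # bowl tapers
    else:
        q=np.array([[1,1],[1,-1],[-1,-1],[-1,1]])*[a/2,b/2]; k=1
    c,s=np.cos(p[2]),np.sin(p[2]); q=q@np.array([[c,s],[-s,c]])
    X=np.r_[np.c_[q*k+p[:2],np.full(len(q),lo)],np.c_[q+p[:2],np.full(len(q),hi)]]
    C=X@d["R"].T+d["t"]; uv=C[:,:2]/C[:,2:]*[d["fx"],d["fy"]]+[d["cx"],d["cy"]]
    h=cv2.convexHull(uv.astype(np.float32))[:,0]
    im=np.zeros((384*S,512*S),np.uint8); cv2.fillPoly(im,[np.round(((h+.5)*S-.5)*16).astype(np.int32)],1,shift=4)
    return cv2.resize(im.astype(np.float32),(512,384),interpolation=cv2.INTER_AREA)
def fit(ds,ms,n,p0,ign=None,z0=0):
    def cost(p):
        e=0
        for i,(d,m) in enumerate(zip(ds,ms)):
            w=1 if ign is None else ~ign[i]; e+=(abs(sil(d,n,p,z0)-m)*w).sum()/m.sum()
        return e
    best=None
    for dy in ((0,) if DIM[n][1] is None else (-.15,0,.15)):
        s=minimize(cost,[p0[0],p0[1],p0[2]+dy],method="Nelder-Mead",options=dict(initial_simplex=np.array([p0,p0,p0,p0])+[[0,0,dy],[.012,0,dy],[0,.012,dy],[0,0,dy+.15]],xatol=2e-4,fatol=1e-4))
        if best is None or s.fun<best.fun: best=s
    return best.x,best.fun/len(ds)
def mask(c,n,near,tol=.05):
    for o,f in [(o,o["pixels"]) for o in r.trace(c,n)]:
        P,_=cloud(IM[c],f)
        if len(P) and np.hypot(*(np.median(P[:,:2],0)-near))<tol: return f
IM={}
def snap():
    for c in("top","scene"): IM[c]=r.get_image(c)
def locate(n,p0,tol=.05,z0=0,ign=None,quiet=False):
    cs=[];ms=[]
    for c in IM:
        m=mask(c,n,p0[:2],tol)
        if m is not None: cs.append(c);ms.append(m)
    if not cs: print(n,"not seen"); return None
    for c,m in zip(cs,ms):
        x,f=fit([IM[c]],[m],n,p0,[ign[c]] if ign else None,z0)
        if not quiet: print("  ",n,c,m.sum(),x.round(4),round(f,3))
    x,f=fit([IM[c] for c in cs],ms,n,p0,[ign[c] for c in cs] if ign else None,z0)
    print(n,"both",x.round(4),round(f,3)); return x
E
cat > m.py <<'E'
from h import *
snap()
ign={}
for c in IM:
    g=np.zeros((384,512),np.uint8)
    for n,p in (("swab_box",(.58,-.11)),("bowl",(.577,.112))):
        m=mask(c,n,p)
        if m is not None: g|=m.astype(np.uint8)
    ign[c]=cv2.dilate(g,np.ones((5,5)))>0
res={}
res["mat"]=locate("mat",[.554,-.0015,.057],.08,ign=ign)
for n,p in dict(swab_box=(.583,-.11,.1),bowl=(.573,.11,0),label_roll=(.452,-.351,0),timer=(.457,.324,.1),marker=(.602,-.345,.2),blade_box=(.605,.337,.2)).items():
    res[n]=locate(n,list(p))
np.savez("res.npz",**{k:v for k,v in res.items() if v is not None})
# colour check on red marker
for c in IM:
    hsv=cv2.cvtColor(IM[c]["img"],cv2.COLOR_RGB2HSV); P,uv=cloud(IM[c],(((hsv[...,0]<8)|(hsv[...,0]>172))&(hsv[...,1]>150)&(hsv[...,2]>70)))
    s=np.hypot(P[:,0]-.602,P[:,1]+.345)<.1; print(c,"red",s.sum(),P[s].mean(0).round(4))
    hs=cv2.cvtColor(IM[c]["img"],cv2.COLOR_RGB2HSV); P,uv=cloud(IM[c],IM[c]["depth"]>0)
    s=(abs(P[:,0]-.602)<.1)&(abs(P[:,1]+.345)<.09)&(P[:,2]>.009)&(P[:,2]<.03); print("above",s.sum(),P[s].mean(0).round(4))
E
python3 m.py
```

```text
mat top 2444 [ 0.5541 -0.0018  0.0688] 0.032
   mat scene 2260 [0.5549 0.0031 0.067 ] 0.027
mat both [0.5548 0.001  0.068 ] 0.033
   swab_box top 362 [ 0.5851 -0.1082  0.0048] 0.161
   swab_box scene 603 [ 0.5888 -0.1056  0.193 ] 0.155
swab_box both [ 0.5861 -0.1072  0.046 ] 0.168
   bowl top 167 [0.5709 0.1102 0.1053] 0.146
   bowl scene 194 [0.5732 0.116  0.0995] 0.081
bowl both [0.5715 0.1128 0.0363] 0.148
   label_roll top 147 [ 0.4549 -0.3522  0.1518] 0.171
   label_roll scene 315 [ 0.4555 -0.3507  0.0556] 0.146
label_roll both [ 0.4551 -0.3515  0.1299] 0.161
   timer top 195 [ 0.4614  0.3274 -0.1026] 0.189
   timer scene 140 [ 0.4602  0.3308 -0.2638] 0.306
timer both [ 0.4603  0.327  -0.0895] 0.274
   marker top 92 [ 0.6043 -0.3345 -0.2874] 0.452
   marker scene 127 [ 0.607  -0.3321 -0.3406] 0.527
marker both [ 0.6046 -0.3336 -0.3281] 0.482
   blade_box top 181 [0.6108 0.3404 0.1667] 0.537
   blade_box scene 176 [ 0.6094  0.3523 -0.1128] 0.317
blade_box both [ 0.607   0.3417 -0.0858] 0.463
top red 17 [ 0.616  -0.2954  0.0154]
above 183 [ 0.6071 -0.3348  0.0143]
scene red 28 [ 0.6133 -0.3005  0.0149]
above 207 [ 0.6319 -0.3313  0.0165]
```

```bash
cat >> h.py <<'E'
def snapavg(k=8):
    for c in("top","scene"):
        L=[r.get_image(c) for _ in range(k)]; D=np.stack([l["depth"] for l in L]); d=L[-1]
        d["depth"]=np.ma.median(np.ma.masked_equal(D,0),0).filled(0).astype(np.float32)
        d["img"]=np.mean([l["img"] for l in L],0).astype(np.uint8); IM[c]=d
def hloc(n,p0,rad,base=0,f=.4,cams=("top","scene"),show=True):
    """segment by height above the support, fit the upper part's silhouette"""
    a,b,lo,hi=DIM[n]; H=hi-lo; cut=base+f*H; ms=[];ds=[]
    for c in cams:
        d=IM[c]; P,uv=cloud(d,d["depth"]>0)
        s=(np.hypot(P[:,0]-p0[0],P[:,1]-p0[1])<rad)&(P[:,2]>cut)&(P[:,2]<base+H+.02)
        m=np.zeros((384,512),np.uint8); m[uv[s,1],uv[s,0]]=1
        k,l,st,_=cv2.connectedComponentsWithStats(m); m=l==1+st[1:,4].argmax()
        ms.append(m);ds.append(d)
    sv=DIM[n]; DIM[n]=(a,b,cut,base+H)
    if show:
        for c,d,m in zip(cams,ds,ms):
            x,e=fit([d],[m],n,p0); print("  ",n,c,m.sum(),x.round(4),round(e,3))
    x,e=fit(ds,ms,n,p0); DIM[n]=sv
    print(n,"both",x.round(4),round(e,3)); return x
E
python3 - <<'E'
from h import *
snapavg(10)
import pickle; pickle.dump(IM,open("im.pkl","wb"))
R={}
for n,p,rad,base in (("swab_box",(.586,-.107,.07),.09,.004),("label_roll",(.455,-.351,0),.06,0),("timer",(.459,.326,-.1),.06,0),("blade_box",(.605,.337,.23),.07,0),("marker",(.605,-.335,-.3),.1,0)):
    R[n]=hloc(n,list(p),rad,base,.4 if n!="marker" else .5)
pickle.dump(R,open("R.pkl","wb"))
E
```

```text
swab_box top 343 [ 0.5869 -0.1073  0.094 ] 0.117
   swab_box scene 510 [ 0.5869 -0.1062  0.1048] 0.105
swab_box both [ 0.5855 -0.1079  0.0699] 0.111
   label_roll top 136 [ 0.455  -0.3509 -0.0077] 0.146
   label_roll scene 285 [ 0.4558 -0.35   -0.0063] 0.079
label_roll both [ 0.4553 -0.3507 -0.029 ] 0.114
   timer top 197 [ 0.4584  0.3276 -0.083 ] 0.111
   timer scene 139 [ 0.46    0.3264 -0.1523] 0.162
timer both [ 0.4586  0.3268 -0.0696] 0.148
   blade_box top 181 [0.6065 0.3419 0.1091] 0.359
   blade_box scene 149 [0.6082 0.3425 0.0018] 0.287
blade_box both [0.6083 0.3398 0.0613] 0.342
   marker top 76 [ 0.6012 -0.3396 -0.3287] 0.414
   marker scene 126 [ 0.6024 -0.3383 -0.3327] 0.312
marker both [ 0.6024 -0.3385 -0.3184] 0.369
```

```bash
python3 - <<'E'
from h import *
import pickle
IM.update(pickle.load(open("im.pkl","rb")))
for c in IM:
    d=IM[c];P,uv=cloud(d,d["depth"]>0)
    s=(np.hypot(P[:,0]-.607,P[:,1]-.339)<.07)&(P[:,2]>.036)&(P[:,2]<.06)
    print(c,s.sum(),rect(onplane(d,uv[s],.043)),P[s].mean(0).round(4),P[s,2].std())
for y in (-1.2,-.8,-.4,.3,.6,1.,1.5): print(y); hloc("blade_box",[.607,.339,y],.07,0,.4,show=False)
ims=[]
for c,(x,y) in (("top",(150,190)),("scene",(195,125))):
    d=IM[c];im=cv2.resize(d["img"][y:y+36,x:x+45,::-1],None,fx=8,fy=8,interpolation=cv2.INTER_NEAREST)
    P,uv=cloud(d,d["depth"]>0)
    for q,(u,v) in zip(P,uv):
        if x<=u<x+45 and y<=v<y+36 and .017<q[2]<.07: cv2.circle(im,((u-x)*8+4,(v-y)*8+4),1,(0,0,255) if q[2]<.037 else (0,255,0),-1)
    ims.append(im)
cv2.imwrite("pics/blade.png",np.hstack(ims))
E
```

```text
top 135 (array([605.9, 340. ]), array([36.8, 85.5]), 14.1) [0.6074 0.3402 0.0422] 0.002322286201167845
scene 90 (array([605.9, 336.3]), array([39.5, 94. ]), 14.3) [0.607  0.3365 0.0423] 0.001959659652712574
-1.2
blade_box both [0.6095 0.3411 0.0927] 0.333
-0.8
blade_box both [0.6077 0.3398 0.0483] 0.334
-0.4
blade_box both [0.6085 0.3419 0.0497] 0.335
0.3
blade_box both [0.6088 0.3419 0.0504] 0.336
0.6
blade_box both [0.6083 0.3398 0.0357] 0.335
1.0
blade_box both [0.6088 0.342  0.0496] 0.336
1.5
blade_box both [0.6073 0.3404 0.108 ] 0.34
```

View pics/blade.png

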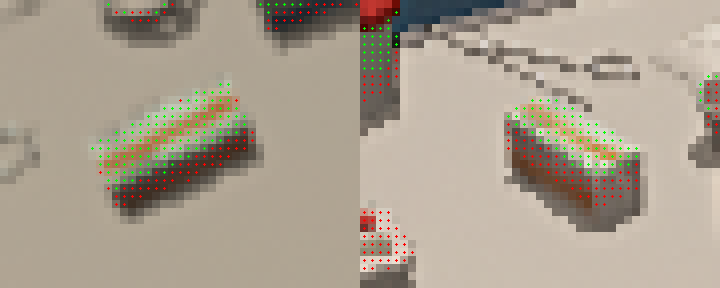

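```bash
cat >> h.py <<'E'
from scipy.spatial.transform import Rotation
MX,MY,MA=.5548,.001,.068
def M(x,y): return np.array([MX+x*np.cos(MA)-y*np.sin(MA),MY+x*np.sin(MA)+y*np.cos(MA)])
def ori(a): return Rotation.from_matrix(np.array([[-np.sin(a),np.cos(a),0],[np.cos(a),np.sin(a),0],[0,0,-1]]).T).as_rotvec()
def pick(p,a,z,op=.09,zt=.2):
    r.command_gripper(op); r.move_ptp([*p,zt],ori(a)); r.line_to([*p,z+.05],v=.3)
    if r.line_to([*p,z],v=.1,threshold=12): print("contact on descent",r.sense()["eef_pos"])
    r.command_gripper(0); s=r.sense(); print("grip",s["width"],s["gripper_force"],s["eef_pos"].round(4))
    r.line_to([*p,zt],v=.3); s=r.sense(); print("lifted",s["width"],s["wrist_force"].round(1))
def place(p,a,z,op,zt=.2):
    r.move_ptp([*p,zt],ori(a)); r.line_to([*p,z+.02],v=.25)
    t=r.line_to([*p,z-.003],v=.03,threshold=3); s=r.sense(); print("down",t,s["eef_pos"].round(4),s["wrist_force"].round(1))
    r.command_gripper(op); r.line_to([*p,zt],v=.25); print("t",r.sense()["time"])
E
python3 - <<'E'
from h import *
for nm,p,a,z in (("roll",(.4553,-.3507),0,.012),("swab",(.5866,-.1073),MA,.069),("timer",(.4587,.3267),-.1,.004),("t2",M(.025,0),MA,.009),("mk",(.6022,-.339),-.32,.006),("m2",M(.107,0),MA,.01),("bl",(.607,.339),.24,.01),("b2",M(-.076,.11),MA,.014)):
    for k in (0,np.pi):
        print(nm,k>0,[None if q is None else q.round(2).tolist() for q in (r.inverse_kinematics([*p,z],ori(a+k)),r.inverse_kinematics([*p,.2],ori(a+k)))])
E
```

```text
roll False [[-0.79, 0.64, 1.61, -0.0, 0.9, -0.79], [-0.79, 0.43, 1.38, -0.0, 1.32, -0.79]]
roll True [[-0.79, 0.64, 1.61, 0.0, 0.9, 2.35], [-0.79, 0.43, 1.38, 0.0, 1.32, 2.35]]
swab False [[-0.31, 0.6, 1.49, -0.0, 1.05, -0.38], [-0.31, 0.48, 1.32, -0.0, 1.35, -0.38]]
swab True [[-0.31, 0.6, 1.49, -0.0, 1.05, 2.76], [-0.31, 0.48, 1.32, -0.0, 1.35, 2.76]]
timer False [[0.48, 0.64, 1.65, -0.0, 0.86, 0.58], [0.48, 0.41, 1.42, -0.0, 1.31, 0.58]]
timer True [[0.48, 0.64, 1.65, -0.0, 0.86, -2.56], [0.48, 0.41, 1.42, -0.0, 1.31, -2.56]]
t2 False [[-0.13, 0.65, 1.59, -0.0, 0.9, -0.2], [-0.13, 0.44, 1.37, -0.0, 1.33, -0.2]]
t2 True [[-0.13, 0.65, 1.59, -0.0, 0.9, 2.95], [-0.13, 0.44, 1.37, -0.0, 1.33, 2.95]]
mk False [[-0.62, 0.83, 1.23, -0.0, 1.09, -0.3], [-0.62, 0.67, 0.99, -0.0, 1.49, -0.3]]
mk True [[-0.62, 0.83, 1.23, -0.0, 1.09, 2.84], [-0.62, 0.67, 0.99, -0.0, 1.49, 2.84]]
m2 False [[-0.1, 0.77, 1.33, -0.0, 1.04, -0.17], [-0.1, 0.6, 1.1, -0.0, 1.44, -0.17]]
m2 True [[-0.1, 0.77, 1.33, -0.0, 1.04, 2.97], [-0.1, 0.6, 1.1, -0.0, 1.44, 2.97]]
bl False [[0.4, 0.83, 1.21, -0.0, 1.11, 0.16], [0.4, 0.67, 0.97, -0.0, 1.5, 0.16]]
bl True [[0.4, 0.83, 1.21, -0.0, 1.11, -2.98], [0.4, 0.67, 0.97, -0.0, 1.5, -2.98]]
b2 False [[0.06, 0.51, 1.87, -0.0, 0.76, -0.01], [0.06, 0.27, 1.64, -0.0, 1.24, -0.01]]
b2 True [None, None]
```

```bash
python3 - <<'E'
from h import *
pick((.4553,-.3507),0,.012)
place((.5866,-.1073),MA,.070,.078)
r.move_ptp([.4587,.3267,.2],ori(-.1))
snapavg(5)
hloc("label_roll",[.5866,-.1073,0],.05,.057)
hloc("timer",[.4587,.3267,-.1],.06,0)
E
```

```text
grip 0.0002410541894304605 2.6140581887739245 [ 0.4557 -0.3512  0.0129]
lifted 0.00015563585529912097 [-0.2  0.7 -1. ]
down False [ 0.5867 -0.1073  0.0671] [0.1 0.7 0.4]
t 15.4833Traceback (most recent call last):
  File "<stdin>", line 6, in <module>
  File "h.py", line 69, in hloc
    k,l,st,_=cv2.connectedComponentsWithStats(m); m=l==1+st[1:,4].argmax()
                                                         ~~~~~~~~~~~~~~~^^
ValueError: attempt to get argmax of an empty sequence
```

```bash
python3 - <<'E'
from h import *
s=r.sense();print(s["eef_pos"],s["width"])
d=r.get_image("scene");IM["scene"]=d
cv2.imwrite("pics/s2.png",cv2.resize(d["img"][110:330,150:340,::-1],None,fx=2.7,fy=2.7,interpolation=cv2.INTER_CUBIC))
print([(np.round(o["centre"],3),o["conf"]) for o in r.find_in("scene","label_roll")])
E
```

```text
[0.45879405 0.32657325 0.20000949] 0.0781052801473261
[(array([ 0.453, -0.355,  0.039]), 0.81)]
```

View pics/s2.png

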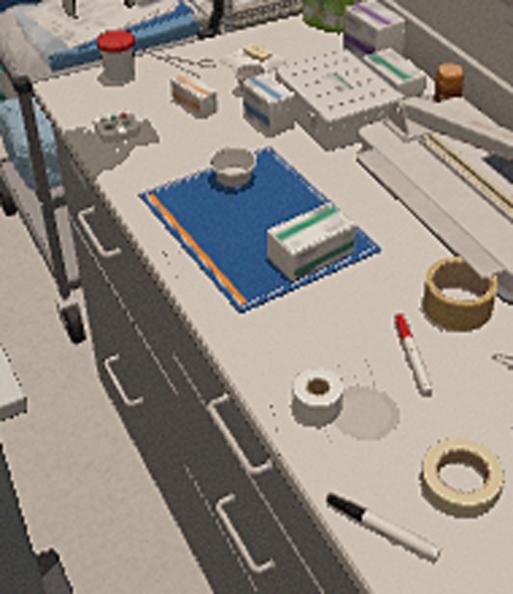

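```bash
python3 - <<'E'
from h import *
r.command_gripper(.09)
r.move_ptp([.4553,-.3507,.2],ori(0)); r.line_to([.4553,-.3507,.06],v=.3)
o=[]
for c in("scene","top"):
    d=r.get_image(c)
    X=np.array([[.4553,-.3507,.06],[.4553,-.3507,.038]])@d["R"].T+d["t"]; uv=X[:,:2]/X[:,2:]*[d["fx"],d["fy"]]+[d["cx"],d["cy"]]; print(c,uv.round(1))
    x,y=uv[0].astype(int)-[48,60]; o.append(cv2.resize(d["img"][y:y+100,x:x+96,::-1],None,fx=4,fy=4,interpolation=cv2.INTER_CUBIC)); print(x,y)
cv2.imwrite("pics/g.png",np.hstack(o)); print(r.sense()["width"],r.sense()["eef_pos"],r.sense()["time"])
E
```

```text
scene [[267.6 248.1]
 [267.4 252.7]]
219 188
top [[324.3 196.2]
 [323.7 198.4]]
276 136
0.08995338894980943 [ 0.45674865 -0.35179246  0.06238308] 21.3333
```

View pics/g.png

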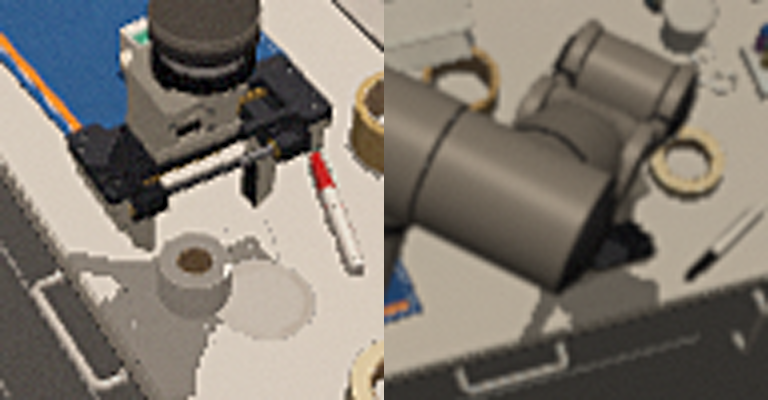

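```bash
python3 - <<'E'
from h import *
snapavg(5); s=r.sense(); print(s["eef_pos"],s["eef_rot"],s["time"])
d=IM["scene"];P,uv=cloud(d,d["depth"]>0)
for sx in(-1,1):
    q=P[(abs(P[:,0]-.455-sx*.055)<.035)&(abs(P[:,1]+.352)<.05)&(P[:,2]>.045)&(P[:,2]<.14)]
    print(sx,len(q))
    for z in np.arange(.045,.14,.01):
        w=q[(q[:,2]>=z)&(q[:,2]<z+.01)]
        if len(w): print(round(z,3),len(w),"x",w[:,0].min().round(3),w[:,0].max().round(3),"y",w[:,1].min().round(3),w[:,1].max().round(3))
E
```

```text
[ 0.45533208 -0.35075993  0.06013632] [2.22133860e+00 2.22122669e+00 7.27636975e-06] 21.8333
-1 43
0.085 3 x 0.399 0.407 y -0.363 -0.362
0.095 12 x 0.393 0.407 y -0.364 -0.348
0.105 14 x 0.393 0.407 y -0.364 -0.355
0.115 12 x 0.392 0.406 y -0.363 -0.358
0.125 2 x 0.391 0.406 y -0.364 -0.359
1 87
0.085 10 x 0.5 0.508 y -0.364 -0.345
0.095 18 x 0.499 0.514 y -0.364 -0.343
0.105 17 x 0.5 0.514 y -0.365 -0.343
0.115 20 x 0.499 0.517 y -0.364 -0.349
0.125 16 x 0.5 0.517 y -0.364 -0.344
0.135 6 x 0.502 0.512 y -0.364 -0.344
```

```bash
python3 - <<'E'
from h import *
snapavg(3)
d=IM["scene"];P,uv=cloud(d,d["depth"]>0)
q=P[(abs(P[:,0]-.455)<.04)&(abs(P[:,1]+.352)<.06)&(P[:,2]>.06)&(P[:,2]<.25)]; print("between fingers z",np.percentile(q[:,2],[0,2,5,20,50]).round(3))
q=P[(abs(P[:,0]-.455)<.11)&(P[:,1]<-.375)&(P[:,1]>-.41)&(P[:,2]>.06)&(P[:,2]<.25)]; print("body z",len(q),np.percentile(q[:,2],[0,2,5,20,50]).round(3))
r.line_to([.455,-.25,.06],v=.3); r.command_gripper(0)
r.line_to([.455,-.25,.0],v=.2)
t=r.line_to([.455,-.25,-.045],v=.02,threshold=4); r_=r.sense(); print(t,r_["eef_pos"],r_["wrist_force"],r_["time"])
r.line_to([.455,-.25,.06],v=.3)
E
```

```text
between fingers z [0.163 0.165 0.166 0.177 0.199]
body z 602 [0.152 0.157 0.16  0.168 0.186]
True [ 0.45502026 -0.25001929 -0.02513633] [-0.97090074  0.27975748  6.50600747] 25.775
```

```bash
cat >> h.py <<'E'
TZ=-.025
_pick,_place=pick,place
def pick(p,a,z,op=.09,zt=.2): _pick(p,a,z+TZ,op,zt)
def place(p,a,z,op,zt=.2): _place(p,a,z+TZ,op,zt)
E
python3 - <<'E'
from h import *
pick((.4553,-.3507),0,.012,zt=.12)
if r.sense()["width"]>.04:
    place((.5866,-.1073),MA,.070,.078,zt=.15)
    r.move_ptp([.4587,.3267,.15],ori(-.1))
    snapavg(5)
    hloc("label_roll",[.5866,-.1073,0],.05,.057)
E
```

```text
grip 0.059256458942739114 29.996795126935467 [ 0.4554 -0.3508 -0.0128]
lifted 0.058853818163034984 [-0.5  1.2 -2.3]
down True [ 0.5862 -0.1071  0.0432] [-1.1 -0.   4.5]
t 33.8583
   label_roll top 136 [ 0.5849 -0.1071  0.0836] 0.165
   label_roll scene 200 [ 0.5853 -0.1063  0.0324] 0.072
label_roll both [ 0.5847 -0.1073  0.0863] 0.122
```

```bash
python3 - <<'E'
from h import *
B=np.array([.0017,0])
pick((.4587,.3267)+B,-.1,.005,zt=.15)
if r.sense()["width"]>.04:
    place(M(.025,-.0005)+B,MA,.009,.085,zt=.15)
    r.move_ptp([.6022,-.339,.12],ori(-.32))
    snapavg(5)
    print(M(.025,0)); hloc("timer",[*M(.025,0),MA],.06,.004)
E
```

```text
grip 0.06580641853868088 29.82382348192914 [ 0.4605  0.3268 -0.0196]
lifted 0.06605042603843948 [-0.3 -0.  -1.9]
down True [ 0.5813  0.0021 -0.0157] [0.5 0.  3. ]
t 43.225
[0.57974222 0.00269869]
   timer top 119 [0.5803 0.0072 0.0165] 0.634
   timer scene 164 [ 0.5798  0.0035 -0.2249] 0.33
timer both [ 0.5811  0.0042 -0.0474] 0.485
```

```bash
python3 - <<'E'
from h import *
B=np.array([.0017,0])
pick((.6022,-.339)+B,-.32,.006,op=.06,zt=.15)
if r.sense()["width"]>.01:
    place(M(.107,0)+B,MA,.011,.03,zt=.15)
    r.move_ptp([.6087,.339,.12],ori(.24))
    snapavg(5)
    hloc("timer",[*M(.025,0),MA],.06,.004)
    print(M(.107,0)); hloc("marker",[*M(.107,0),MA],.085,.004,.5)
    d=IM["scene"]; cv2.imwrite("pics/s5.png",cv2.resize(d["img"][130:240,190:310,::-1],None,fx=5,fy=5,interpolation=cv2.INTER_CUBIC))
E
```

```text
grip 0.014013255096793067 29.990722818301947 [ 0.6039 -0.339  -0.0189]
lifted 0.014303129552406344 [-0.5 -0.5 -1.1]
down True [ 0.6629  0.0084 -0.015 ] [-0.3 -0.7  5.2]
t 52.65
   timer top 171 [0.5797 0.0023 0.0663] 0.142
   timer scene 168 [ 0.5793  0.0017 -0.0643] 0.31
timer both [0.5801 0.003  0.0736] 0.232
[0.66155271 0.00827039]
   marker top 82 [6.1430e-01 9.0000e-04 1.0123e+00] 1.495
   marker scene 71 [ 0.6848  0.0294 -0.5353] 2.143
marker both [ 0.602   0.0349 -0.1478] 1.129
```

View pics/s5.png

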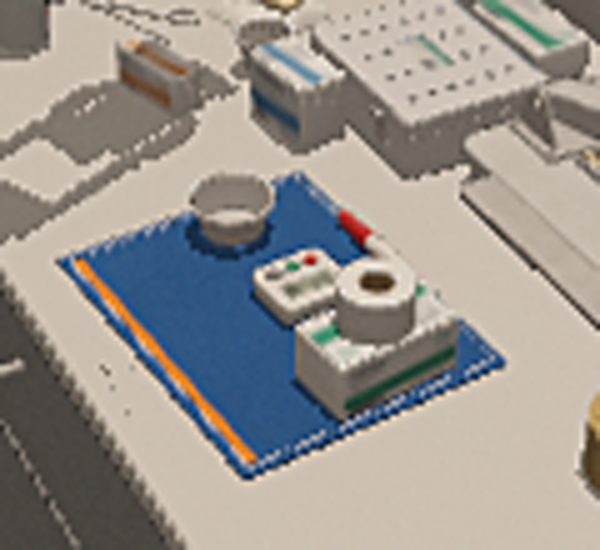

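```bash
python3 - <<'E'
from h import *
B=np.array([.0017,0])
pick((.607,.339)+B,.24,.009,zt=.15)
if r.sense()["width"]>.03:
    place(M(-.076,.11)+B,MA,.0135,.07,zt=.15)
    r.move_ptp([.134,.508,.2],ori(1.3))
    snapavg(6)
    hloc("timer",[*M(.025,0),MA],.05,.004,cams=("top",),show=False)
    print(M(-.076,.11)); hloc("blade_box",[*M(-.076,.11),MA],.062,.004)
    for c in IM:
        d=IM[c];P,uv=cloud(d,d["depth"]>0)
        s=(np.hypot(*(P[:,:2]-M(-.076,.11)).T)<.062)&(P[:,2]>.04)&(P[:,2]<.06); print(c,"blade",rect(onplane(d,uv[s],.047)))
        hsv=cv2.cvtColor(d["img"],cv2.COLOR_RGB2HSV); L=(P[:,:2]-[MX,MY])@np.array([[np.cos(MA),-np.sin(MA)],[np.sin(MA),np.cos(MA)]])
        g=~((hsv[...,0]>95)&(hsv[...,0]<130)&(hsv[...,1]>120)); g=g[uv[:,1],uv[:,0]]
        s=(abs(L[:,0]-.107)<.02)&(abs(L[:,1])<.085)&(P[:,2]>.011)&(P[:,2]<.035); Q=onplane(d,uv[s],.015)
        Q=(Q[:,:2]-[MX,MY])@np.array([[np.cos(MA),-np.sin(MA)],[np.sin(MA),np.cos(MA)]])
        k=np.polyfit(Q[:,1],Q[:,0],1); print(c,"marker matframe",s.sum(),Q.mean(0).round(4),"y",Q[:,1].min().round(4),Q[:,1].max().round(4),"slope",k[0].round(3))
    locate("bowl",[.572,.112,0],quiet=True)
    d=IM["top"]; cv2.imwrite("pics/t6.png",cv2.resize(d["img"][165:240,195:295,::-1],None,fx=7,fy=7,interpolation=cv2.INTER_CUBIC))
E
```

```text
grip 0.034308964419265384 29.868469834327698 [ 0.6088  0.339  -0.016 ]
lifted 0.03411555730660615 [-0.1 -0.3 -1.4]
down True [ 0.473   0.1055 -0.0122] [0.  1.2 3.1]
t 62.525
timer both [0.5797 0.0023 0.0663] 0.142
[0.47150141 0.10558176]
   blade_box top 178 [ 0.4733  0.1085 -0.0341] 0.402
   blade_box scene 189 [ 0.4731  0.1093 -0.1397] 0.306
blade_box both [ 0.4724  0.1075 -0.1422] 0.361
top blade (array([470.1, 107.2]), array([37.4, 87.7]), 4.2)
top marker matframe 80 [ 0.1063 -0.0011] y -0.0672 0.0655 slope 0.006
scene blade (array([470.3, 103.3]), array([37.7, 94.9]), 2.4)
scene marker matframe 55 [0.1084 0.0114] y -0.0711 0.0676 slope -0.057
bowl both [0.572  0.112  0.0708] 0.129
```

View pics/t6.png

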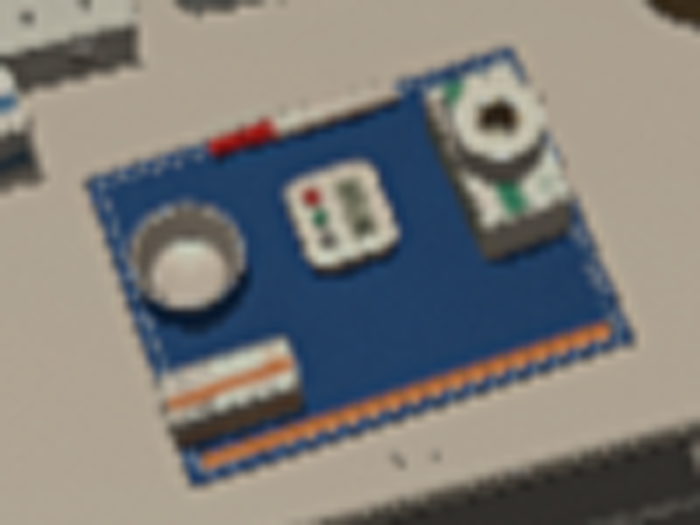

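```bash
python3 - <<'E'
from h import *
B=np.array([.0017,0])
pick(M(-.076,.11)+B,MA,.0135,op=.06,zt=.15)
if r.sense()["width"]>.02:
    place(M(-.0702,.11)+B,MA,.0137,.055,zt=.15)
    r.move_ptp([.134,.508,.2],ori(1.3))
    snapavg(6)
    print(M(-.0702,.11))
    for c in IM:
        d=IM[c];P,uv=cloud(d,d["depth"]>0)
        s=(np.hypot(*(P[:,:2]-M(-.0702,.11)).T)<.06)&(P[:,2]>.041)&(P[:,2]<.06); print(c,"blade",rect(onplane(d,uv[s],.047)))
    locate("bowl",[.572,.112,0],quiet=True)
    hloc("timer",[*M(.025,0),MA],.05,.004,cams=("top",),show=False)
    hloc("label_roll",[.585,-.107,0],.05,.057,show=False)
    d=IM["top"]; cv2.imwrite("pics/t7.png",cv2.resize(d["img"][165:240,195:295,::-1],None,fx=7,fy=7,interpolation=cv2.INTER_CUBIC))
E
```

```text
grip 0.03434406276742693 29.95928853750229 [ 0.4733  0.1056 -0.0112]
lifted 0.033879244804076974 [-0.2  0.2 -2.4]
down True [ 0.4788  0.106  -0.0114] [-0.   0.5  3.3]
t 72.8667
[0.477288   0.10597586]
top blade (array([475.6, 107.5]), array([36. , 87.4]), 4.4)
scene blade (array([475.5, 104.4]), array([36.8, 94.1]), 5.0)
bowl both [0.5708 0.1125 0.0287] 0.133
timer both [0.5797 0.0023 0.0663] 0.142
label_roll both [ 0.5849 -0.1072  0.0795] 0.125
```

View pics/t7.png

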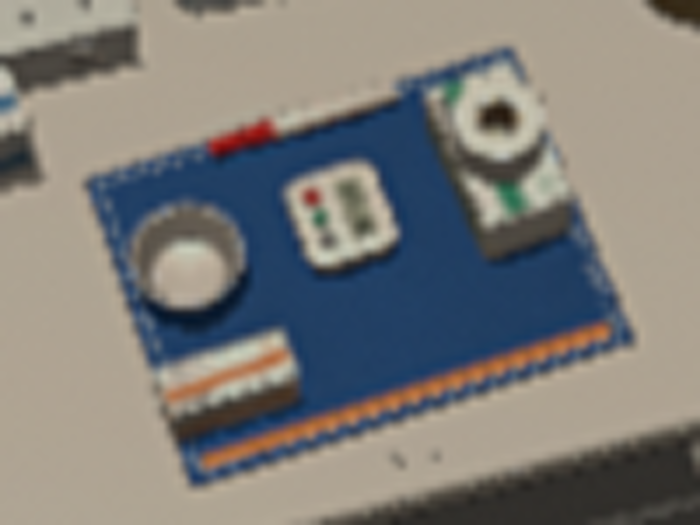

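```bash
python3 -c "
from workcell import r
print(r.sign_off())"
```

```text
the job is handed in; nothing more can be done
None
```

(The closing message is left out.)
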